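# Put the stock tray away and lock it with the push-push stops

### The job

Put the stock tray away under the low riser shelf: slide it in on its runners over the two stops, both sunk, rear end first and all the way to the back of the bay, without it touching the shelf board. Then lock it in: both stops must end standing up in front of it. Each stop is a push-push latch (one full press sinks it, the next lets it up); one starts up and the other down, so check them. Keep the tray upright and leave the two bottles and the carton beside it alone.

Things in the scene. Friction and masses are not known exactly. Their poses are not given: they have to be found in the camera images.
- riser: Low riser shelf fixed on the bench: two grey side panels, a back wall and a dark board on top. Origin: at bench level, on the bay's middle line, half-way between the two stops. Its x points into the bay (the way the tray goes in), y to the left of that, z up. In this frame the side panels start at x = 85 mm; they are 178 mm apart inside (faces at y = +-89 mm) and 75 mm high.
- bay_back (a point): Foot of the middle of the bay's back wall, at bench level, 141 mm behind the riser's origin (riser x). When home, the tray's rear face is against it; the tray's front then stands out 61 mm in front of the board's edge and 8 mm behind the raised stops.
- board: The dark board of the riser shelf, 205 (riser x) x 216 x 16 mm. Origin: middle of the lower front edge, 75 mm above the bench, 82.5 mm behind the riser's origin (riser x). Top 91 mm above the bench.
- stop_a_top (a point): Centre of the top of one of the two like stops that stand side by side on steel plates in front of the bay, 36 mm to the left and right of its middle line (either may be on either side): an aluminium block with a black rubber pad, 26 mm (riser x) by 30 mm (riser y). The top is 33 mm above the bench when up, 11 mm when latched down, 4 mm when pressed fully down.
- stop_b_top (a point): Centre of the top of one of the two like stops that stand side by side on steel plates in front of the bay, 36 mm to the left and right of its middle line (either may be on either side): an aluminium block with a black rubber pad, 26 mm (riser x) by 30 mm (riser y). The top is 33 mm above the bench when up, 11 mm when latched down, 4 mm when pressed fully down.
- stop_a (a joint): How far that stop is pressed down, m: 0 up, about 0.022 latched down, 0.029 end of travel. It is pressed straight down against a spring of 2 N (up) to 7 N (down). A press beyond 0.027, then released, changes its state: up becomes latched down, latched down springs up (in about 0.4 s). After a press short of 0.024 it returns to the state it had.
- stop_b (a joint): How far that stop is pressed down, m: 0 up, about 0.022 latched down, 0.029 end of travel. It is pressed straight down against a spring of 2 N (up) to 7 N (down). A press beyond 0.027, then released, changes its state: up becomes latched down, latched down springs up (in about 0.4 s). After a press short of 0.024 it returns to the state it had.
- tray_center (a point): Centre of the stock tray, half-way up. Loose, blue plastic, 120 mm (its x) by 150 mm (its y), 58 mm high, about 0.4 kg; three cartons are fixed in its rear half, none above the rim. Its x points from front wall to rear. Two runners along x (8 mm wide, at y = +-71 mm) carry it: floor underside 18 mm above the bench, so it passes over sunken stops; inner floor 22 mm.
- tray_front (a point): Middle of the upper edge of the tray's front wall, 58 mm above the bench, 56 mm in front of the tray's centre. This wall is 8 mm thick and can be gripped from above; behind it the tray is empty for 60 mm.
- tray_rear (a point): Foot of the middle of the tray's rear face, at bench level, 60 mm behind the tray's centre. It is this face that meets the back of the bay.
- pill_bottle_mid (a point): Centre of a loose white pill bottle, 44 mm diameter, 85 mm high, standing on the bench: to be left alone.
- pill_box_mid (a point): Centre of a loose medicine carton, 55 x 90 x 40 mm, lying on the bench: to be left alone.
- small_bottle_mid (a point): Centre of a loose white pill bottle, 34 mm diameter, 62 mm high, standing on the bench: to be left alone.
Things that resemble listed ones, but are neither listed nor needed, are in the scene too. Of the things like the part that bears tray_center, leave any that is brown or red; of the rest the larger one is meant.

How it is judged:
By the outcome, as a careful person would: the job done as asked, in the order asked, and still so for the second after the job is handed in, with the robot touching nothing.
It also fails if it takes over 69 s, if anything falls off the work surface, if the arm or the gripper's body presses on something with over 40 N, if the wrist force passes 120 N, or if a joint passes its speed limit or range.

### The arm

A 7-joint arm with a two-finger parallel gripper is mounted at the origin on the work surface. World frame = base frame: x ahead of the robot, y to its left, z up, the work surface at z = 0. Lengths are in m, angles in degrees, forces in N, time in s.
With the tool pointing down it reaches from about 0.425 to 0.875 m from the base axis. Payload 4.7 kg.
Tool frame: the origin (TCP) lies midway between the tips of the shut fingers; the grasp point (between the pads) lies 19 mm behind it; z points along the fingers, y is the direction in which the jaws open and shut (so a half turn about z gives the same grasp; the last joint's range is limited). The gripper opens to 85 mm and grips with 20 to 120 N. Pads are 22 mm wide; open, the fingers measure 114 mm over their backs; the gripper's body (76 mm by 85 mm) begins 54 mm behind the grasp point. The pads swing forward as they close: fully open they stand 13 mm farther back than shut.
Start: joints at [-69.322, 18.392, -4.016, 83.108, 1.295, 78.541, -3.26], TCP at [0.221, 0.611, 0.231] pointing down, gripper open.
Joint ranges: [-163.93, 163.93], [-17.29, 119.83], [-79.2, 71.16], [3.27, 140.29], [-89.18, 269.18], [5.43, 117.66], [-154.24, 154.24]. Speed limits (degrees/s): [147.25, 147.25, 180, 180, 180, 180, 180].

### API

Orientations are given as a 3x3 rotation matrix whose columns are the frame's x, y, z axes.
In Python, from rig import robot, imaging, ticket gives the robot as it stands.
- The arm moves only by the shell command python3 -m handwheel 'ROWS'. ROWS is JSON, a list that holds one entry, the list of rows, each a list of 5 numbers: the opening, from 0 (shut) to 1 (fully open), then the shift along the tool's x, y, z in m, then the turn about the tool's z in degrees. In form: [[[jaw, dx, dy, dz, turn], ...]]. A call has 1 to 12 rows; each row shifts and turns the commanded pose from where the row before left it, along the tool's axes as they then stand; what a row does not reach is not made up. A row lasts 1/10 s, in which the tool goes at most 50 mm and 8.59 degrees, less where a joint would pass 70% of its speed; a pose out of reach is approached as far as the arm can. A call is refused whole if a number of a shift passes 0.05 or a number of a turn 8.59, either way. A call with a gripper value outside its range is refused whole. The fingers move at their own pace and stop on an object; the grip force is fixed at half the most. Time passes only in rows, so rows that do not move let the fingers close. It gives the time, the measured TCP pose, the force and the opening at its end, in the units of the state.
- robot.read_state(): the state, without advancing time (a new reading comes with each control period).
- imaging.camera(name): name is "scene" or "top" or "wrist"; returns a dict with "image" (400x640x3 uint8, blue, green, red), "range_z" (400x640 float32, m along the optical axis (not along the pixel's ray), 0 where there is no reading), "camera_matrix" (3x3 intrinsics, pixels), "k1" (the pictures are not rectified: a ray, as slopes to the right and down, at radius r is drawn at 1 + k1 r^2 times it, then the intrinsics apply), "cam_to_world" (4x4, takes a point from camera to world coordinates). Camera axes: x right, y down, z forward; pixel columns grow to the right and rows downward; lengths in m; the calibration is good to about 2 mm. A picture is of the moment at which its call begins.
- ticket.job_done(): hands the job in, once; it reports no verdict.
The state is a dict: "t": time; "joint_pos": joint angles; "joint_velocities": joint speeds; "effort": joint torques, N m; "tcp_pos": TCP position; "eef_rot": TCP orientation; "contact_force": force on the tool from outside, world axes, zero at the start; "wrist_torque": the same for the moment, N m; "grip_width": opening from 0.0 (shut) to 1.0 (fully open).
Only numpy, scipy, OpenCV 4.12 (cv2) and the standard library are available. Lean on these libraries where they do the work, as an engineer would, in place of code of your own. Each camera call takes 0.05 s, during which the arm holds its last target. There are 200 camera calls.

## Working session

There is one attempt and no reset: what is moved stays moved. The work goes in short steps, Python scripts to look and compute and a shell command to move; the robot and the scene stay as the last step left them, time stands still between calls to the robot, and variables do not carry over. Pictures are saved under pics/ and viewed, about 8 in all and at most 12, crops included, and the job is handed in when it is done.

```bash
mkdir -p pics; ls; cat > h.py <<'E'
import numpy as np, cv2
from rig import robot, imaging, ticket
def pts(d,uv):
    K=d["camera_matrix"];uv=np.atleast_2d(uv).astype(float)
    s=np.c_[(uv[:,0]-K[0][2])/K[0][0],(uv[:,1]-K[1][2])/K[1][1]]
    u=cv2.undistortPoints(s.reshape(-1,1,2),np.eye(3),np.array([d["k1"],0,0,0.])).reshape(-1,2)
    return np.c_[u,np.ones(len(u))]
def plane(d,uv,z):
    T=np.array(d["cam_to_world"]);r=pts(d,uv)@T[:3,:3].T;o=T[:3,3]
    return o+r*((z-o[2])/r[:,2])[:,None]
def deep(d,uv):
    uv=np.atleast_2d(uv);T=np.array(d["cam_to_world"]);z=d["range_z"][uv[:,1].astype(int),uv[:,0].astype(int)]
    return (pts(d,uv)*z[:,None])@T[:3,:3].T+T[:3,3]
def shot(n,f,crop=None,scale=1):
    d=imaging.camera(n);im=d["image"]
    if crop: im=im[crop[1]:crop[3],crop[0]:crop[2]]
    if scale!=1: im=cv2.resize(im,None,fx=scale,fy=scale,interpolation=cv2.INTER_CUBIC)
    cv2.imwrite("pics/"+f,im);return d
def save(d,f): np.savez(f,**d)
E
python3 - <<'E'
from h import *
for n in("scene","top"):
    d=shot(n,n+"0.png");save(d,n+"0.npz");print(n,np.round(d["cam_to_world"],3).tolist())
print(robot.read_state())
E
```

```text
pics
scene [[0.837, 0.337, -0.43, 1.036], [0.547, -0.509, 0.665, -0.735], [0.005, -0.792, -0.611, 0.739], [0.0, 0.0, 0.0, 1.0]]
top [[-0.014, -0.988, 0.155, 0.452], [-1.0, 0.014, 0.001, -0.008], [-0.003, -0.155, -0.988, 0.894], [0.0, 0.0, 0.0, 1.0]]
{'t': 0.1, 'joint_pos': array([-69.32098348,  18.4350282 ,  -4.01493073,  83.16784368,
         1.29688877,  78.54146503,  -3.26062485]), 'joint_velocities': array([-0.02666988, -0.17747603, -0.0059328 , -0.25147898, -0.02278683,
       -0.08460564,  0.03265225]), 'effort': array([ 3.59979222e-04, -4.94876647e+01, -3.83473886e-01, -3.15208125e+01,
        1.32278987e-02,  7.41456170e-03, -4.63428898e-05]), 'tcp_pos': array([0.22083779, 0.61082164, 0.23033096]), 'eef_rot': array([[-9.40464818e-01,  3.39890735e-01, -4.63732406e-04],
       [ 3.39891026e-01,  9.40463345e-01, -1.66968665e-03],
       [-1.31387693e-04, -1.72790004e-03, -9.99998499e-01]]), 'contact_force': array([-0.09929429, -0.94135036,  0.57048562]), 'wrist_torque': array([-0.02086541, -0.00461843, -0.0044971 ]), 'grip_width': 0.9975401004138611}
```

View pics/top0.png

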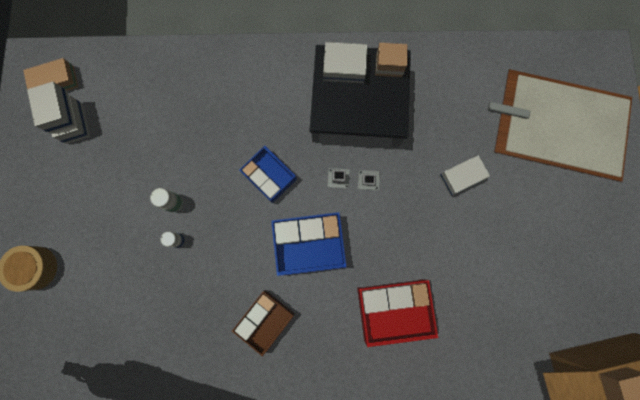

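View pics/scene0.png

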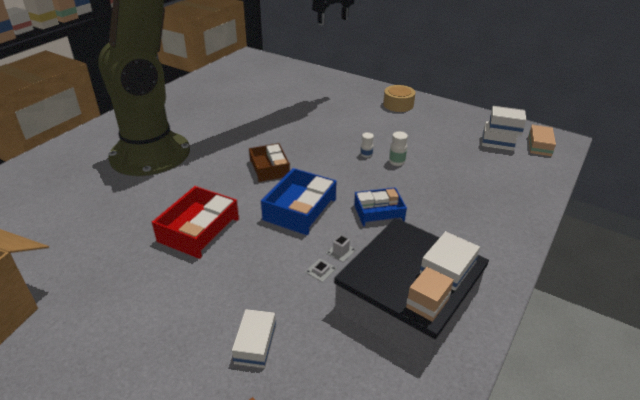

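The top view shows four tray-like things: the large blue tray (309,244), a small blue one (269,174), a brown one (264,322) and a red one (398,312). I choose the large blue one. The left stop (339,177) looks up and the right one (369,180) down; the riser board is at (360,92).

```bash
python3 - <<'E'
from h import *
d=dict(np.load("top0.npz"));im=d["image"];hsv=cv2.cvtColor(im,cv2.COLOR_BGR2HSV)
V,U=np.mgrid[0:400,0:640];uv=np.c_[U.ravel(),V.ravel()]
P=deep(d,uv).reshape(400,640,3);z=P[...,2]
def rect(m,zz,name):
    n,l,s,c=cv2.connectedComponentsWithStats(m.astype(np.uint8))
    for i in range(1,n):
        if s[i,4]<60: continue
        q=np.argwhere(l==i)[:,::-1]
        hull=cv2.convexHull(q.astype(np.float32)).reshape(-1,2)
        w=plane(d,hull,zz)[:,:2].astype(np.float32)*1000
        r=cv2.minAreaRect(w);print(name,np.round(c[i]),s[i,4],np.round(r[0],1),np.round(r[1],1),round(r[2],1))
g=lambda a,b:(U>a[0])&(U<b[0])&(V>a[1])&(V<b[1])
rect(g((260,200),(360,290))&(z>.045),.058,"tray z")
rect(g((260,200),(360,290))&(hsv[...,0]>100)&(hsv[...,0]<130)&(hsv[...,1]>150)&(z>.02),.058,"tray col")
rect(g((300,30),(420,150))&(z>.08)&(z<.1),.091,"board")
rect(g((320,160),(390,200))&(z>.022),.033,"stop up")
rect(g((320,160),(390,200))&(hsv[...,2]>110),.006,"plates")
rect(g((320,160),(390,200))&(hsv[...,2]<45),.02,"pads")
print("z stops",z[172:184,339].round(3),z[174:186,369].round(3), 'board z',z[100,350],'rim',z[244,277])
shot("top","tray.png",(230,150,400,290),4)
s=imaging.camera("scene"); print(s["camera_matrix"][0][0],d["camera_matrix"][0][0])
E
```

```text
tray z [306. 235.] 1897 [495.9  24. ] [119.8 149.7] 6.3
tray col [310. 253.] 1504 [495.   23.3] [117.7 148. ] 6.3
board [361. 101.] 6262 [830.6 -96.6] [215.6 206.5] 85.5
stop up [338. 175.] 148 [651.9 -46.2] [29.6 28. ] 81.9
plates [333. 181.] 132 [642.8 -34.3] [54.1 33.6] 32.0
plates [368. 179.] 202 [ 645.2 -118.4] [49.4 45.9] 84.3
z stops [0.034 0.032 0.033 0.032 0.033 0.032 0.031 0.031 0.029 0.02  0.01  0.   ] [ 0.009  0.011  0.009  0.01   0.011  0.008  0.01   0.009  0.011  0.01
  0.008 -0.   ] board z 0.089310398530009 rim 0.01802122039849552
496.8829604268341 384.4242212607052
```

View pics/tray.png

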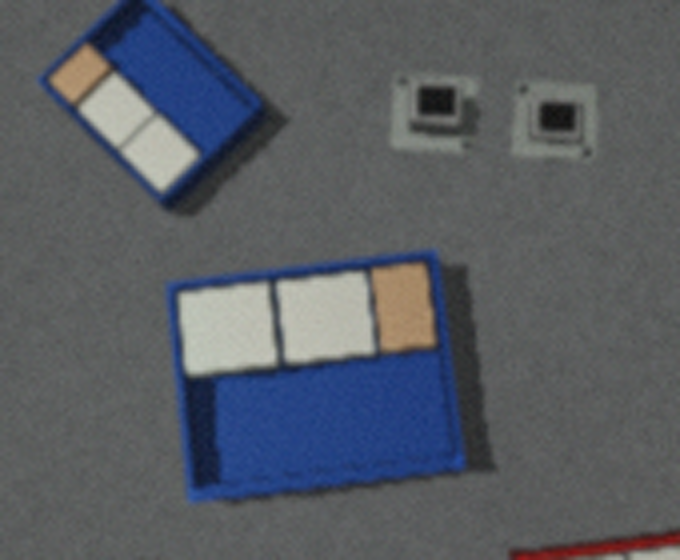

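The crop confirms the large blue tray (rim 120 x 150 mm, cartons in the rear half, towards the riser). Heights: left stop 33 mm (up), right stop 10 mm (down). Riser yaw is about -4.5° and tray yaw about +6.3°. First I press the left stop with shut fingers.

```bash
python3 -m handwheel '[[[0,0,0,0,-7.7],[0,0,0,0,-7.7],[0,-0.03,-0.039,0,0],[0,-0.03,-0.039,0,0],[0,-0.03,-0.039,0,0],[0,-0.03,-0.039,0,0],[0,-0.03,-0.039,0,0],[0,-0.03,-0.039,0,0],[0,-0.03,-0.039,0,0],[0,-0.03,-0.039,0,0],[0,-0.03,-0.039,0,0],[0,-0.03,-0.039,0,0]]]'
python3 -m handwheel '[[[0,-0.03,-0.039,0,0],[0,-0.03,-0.039,0,0],[0,-0.03,-0.039,0,0],[0,-0.03,-0.039,0.02,0],[0,-0.03,-0.039,0.02,0],[0,-0.03,-0.039,0.02,0],[0,0,0,0.02,0],[0,0,0,0.02,0],[0,0,0,0,0],[0,0,0,0,0]]]'
cat > loc.py <<'E'
from h import *
# current position in riser frame and the wanted shift in tool axes
import sys
O=np.array([.6475,-.082]);a=np.radians(-4.5);X=np.array([np.cos(a),np.sin(a)]);Y=np.array([-X[1],X[0]])
def rep(goal=None):
    s=robot.read_state();p=s["tcp_pos"];R=s["eef_rot"];d=p[:2]-O
    print("t",s["t"],"riser mm",np.round([1000*d@X,1000*d@Y,1000*p[2]],1),"yaw tool y",np.round(np.degrees(np.arctan2(R[1,1],R[0,1])),2),"F",s["contact_force"].round(1),"w",round(s["grip_width"],3),"j7",s["joint_pos"].round(0))
    if goal is not None:
        g=O+X*goal[0]/1e3+Y*goal[1]/1e3;v=np.r_[g,goal[2]/1e3]-p;print("tool shift mm",np.round(1e3*R.T@v,1))
if __name__=="__main__": rep([float(v) for v in sys.argv[1:4]] if len(sys.argv)>3 else None)
E
python3 loc.py 0 36 50
python3 -c "
from h import *
d=shot('wrist','w1.png');save(d,'w1.npz')"
```

```text
t: 1.4
tcp_pos: [0.4903, 0.1973, 0.2315]
eef_rot: [[-0.997, 0.078, 0.0], [0.078, 0.997, 0.0], [-0.0, 0.001, -1.0]]
contact_force: [1.5, 0.5, -0.0]
grip_width: 0.0
t: 2.4
tcp_pos: [0.646, -0.0406, 0.1348]
eef_rot: [[-0.997, 0.077, -0.001], [0.077, 0.997, 0.0], [0.001, 0.0, -1.0]]
contact_force: [-0.2, 0.0, 0.7]
grip_width: 0.0
t 2.4 riser mm [ -4.7  41.2 134.8] yaw tool y 85.56 F [-0.2  0.   0.7] w 0.0 j7 [-18.  23.  25.  91. -10.  68.  94.]
tool shift mm [-4.8 -5.2 84.8]
```

View pics/w1.png

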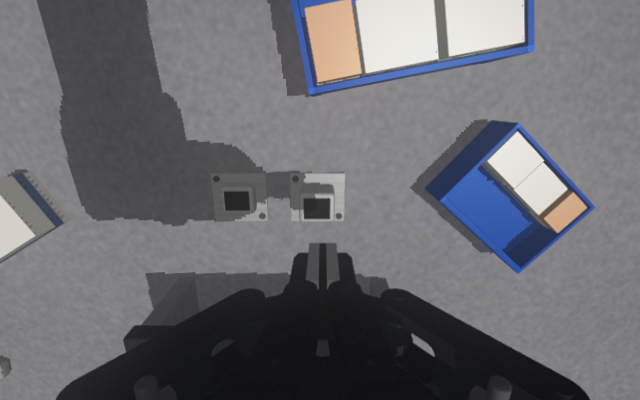

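The wrist view shows the left stop's pad at (317,207), up, and the right one's at (237,201), down; the tray's rear edge is at the top. I refine the stop points from here.

```bash
python3 - <<'E'
from h import *;from loc import O,X,Y
d=dict(np.load("w1.npz"))
for uv,z in(((317,208),.033),((237,201),.011)):
    p=plane(d,[uv],z)[0];q=deep(d,[uv])[0];e=p[:2]-O;print(p.round(4),q.round(4),"riser",np.round([e@X*1e3,e@Y*1e3],1))
E
```

```text
[ 0.652  -0.0471  0.033 ] [ 0.6518 -0.0471  0.0334] riser [ 1.7 35.1]
[ 0.6473 -0.1191  0.011 ] [ 0.6467 -0.1185  0.0129] riser [  2.7 -37. ]
```

```bash
sed -i 's/O=np.array(\[.6475,-.082\])/O=np.array([.6495,-.083])/' loc.py
python3 -m handwheel '[[[0,-0.007,-0.006,0.03,0],[0,0,0,0.035,0],[0,0,0,0.03,0],[0,0,0,0,0],[0,0,0,0.01,0],[0,0,0,0.01,0],[0,0,0,0.01,0],[0,0,0,0.006,0],[0,0,0,0,0],[0,0,0,0,0]]]'
python3 loc.py 0 36 4
```

```text
t: 3.45
tcp_pos: [0.6548, -0.0474, 0.0058]
eef_rot: [[-0.997, 0.078, 0.005], [0.078, 0.997, 0.0], [-0.005, 0.001, -1.0]]
contact_force: [1.9, -0.1, 5.8]
grip_width: 0.002
t 3.45 riser mm [ 2.5 35.9  5.8] yaw tool y 85.54 F [ 1.9 -0.1  5.8] w 0.002 j7 [-16.  31.  23.  96. -14.  56.  97.]
tool shift mm [2.5 0.1 1.8]
```

```bash
python3 -m handwheel '[[[0,0,0,0.003,0],[0,0,0,0,0]]]'
python3 -m handwheel '[[[0,0,0,-0.02,0],[0,0,0,-0.05,0],[0,0,0,-0.05,0],[0,0.04,0.02,-0.02,8],[0,0.04,0.02,0,8],[0,0.03,0,0,8],[0,0,0,0,8],[0,0,0,0,8]]]'
python3 - <<'E'
from h import *; from loc import rep
d=imaging.camera("top")
for c in((338,175),(369,181)): print(np.median(deep(d,[(c[0]+i,c[1]+j) for i in(-2,0,2) for j in(-2,0,2)])[:,2]))
rep()
E
```

```text
t: 3.65
tcp_pos: [0.6549, -0.0473, 0.0041]
eef_rot: [[-0.997, 0.078, 0.004], [0.078, 0.997, 0.001], [-0.004, 0.001, -1.0]]
contact_force: [-2.5, 0.4, 13.2]
grip_width: 0.002
t: 4.45
tcp_pos: [0.5504, 0.0151, 0.1411]
eef_rot: [[-0.711, 0.704, 0.0], [0.704, 0.711, 0.001], [0.001, 0.001, -1.0]]
contact_force: [0.9, -1.2, 0.7]
grip_width: -0.002
0.5521284916737039
0.009550462325273679
t 4.5 riser mm [-106.    89.6  141.1] yaw tool y 44.96 F [-0.2  1.   0.3] w -0.001 j7 [-31.  11.  30. 105.  -6.  66.  46.]
```

```bash
python3 -m handwheel '[[[0.5,0,0,0,7.75],[0.5,0,0,0,7.75],[0.5,0,0,0,7.75],[0.5,0,0,0,7.75],[0.5,0,0,0,7.7],[0.5,0.005,-0.037,0,0],[0.5,0.005,-0.036,0,0],[0.5,0.005,-0.036,0,0],[0.5,0,0,0,0],[0.5,0,0,0,0]]]'
python3 - <<'E'
from h import *; from loc import rep
rep()
d=imaging.camera("top")
for c in((338,175),(369,181)): print(np.median(deep(d,[(c[0]+i,c[1]+j) for i in(-2,0,2) for j in(-2,0,2)])[:,2]))
d=shot("scene","s2.png",(180,130,420,300),3)
for c in((341,242),(320,268)): print(np.median(deep(d,[(c[0]+i,c[1]+j) for i in(-2,0,2) for j in(-2,0,2)])[:,2]))
d=shot("wrist","w2.png");save(d,"w2.npz")
E
```

```text
t: 5.5
tcp_pos: [0.4414, 0.0163, 0.1412]
eef_rot: [[-0.121, 0.993, 0.001], [0.993, 0.121, 0.001], [0.001, 0.001, -1.0]]
contact_force: [1.2, 0.2, 0.3]
grip_width: 0.5
t 5.5 riser mm [-215.2   82.7  141.2] yaw tool y 6.95 F [1.2 0.2 0.3] w 0.5 j7 [-39.  -5.  32. 119.   3.  65.  -1.]
0.01075916856691983
0.010568459985515921
0.009345448980970006
0.011339211439999497
```

View pics/w2.png

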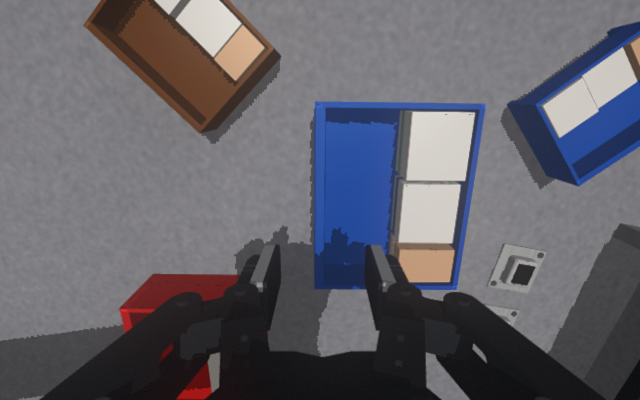

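Both stops now read 10-11 mm in two cameras, so both are sunk. In the wrist view the tray's front wall (u≈320) lies midway between the fingers (280 and 365). I lower and grip.

```bash
python3 -m handwheel '[[[0.5,0,0,0.04,0],[0.5,0,0,0.04,0],[0.5,0,0,0.02,0],[0.5,0,0,0.009,0],[0.5,0,0,0,0],[0,0,0,0,0],[0,0,0,0,0],[0,0,0,0,0],[0,0,0,0,0],[0,0,0,0,0]]]'
python3 - <<'E'
from h import *; from loc import *
rep()
g=O+X*.081;print("home centre",g)
E
```

```text
t: 6.65
tcp_pos: [0.4424, 0.0163, 0.0331]
eef_rot: [[-0.119, 0.993, 0.002], [0.993, 0.119, 0.001], [0.001, 0.002, -1.0]]
contact_force: [-2.0, -0.4, 6.9]
grip_width: 0.083
t 6.65 riser mm [-214.3   82.8   33.1] yaw tool y 6.82 F [-2.  -0.4  6.9] w 0.083 j7 [-38.   5.  33. 125.  -4.  51.   5.]
home centre [ 0.7302503  -0.08935519]
```

```bash
python3 -m handwheel '[[[0,-0.01,0,0,2.8],[0,-0.01,0,0,2.8],[0,-0.01,0,0,2.8],[0,-0.01,0,0,2.9],[0,-0.015,0.01,0,0],[0,-0.015,0.015,0,0],[0,-0.013,0.02,0,0],[0,0,0.02,0,0],[0,0,0,0,0],[0,0,0,0,0]]]'
python3 - <<'E'
from h import *; from loc import *
rep([-150,0,32])
d=imaging.camera("top");save(d,"top2.npz");im=d["image"];hsv=cv2.cvtColor(im,cv2.COLOR_BGR2HSV)
V,U=np.mgrid[0:400,0:640];P=deep(d,np.c_[U.ravel(),V.ravel()]).reshape(400,640,3);z=P[...,2]
E=(P[...,:2]-O)@np.c_[X,Y]*1e3
m=(hsv[...,0]>100)&(hsv[...,0]<130)&(hsv[...,1]>150)&(z>.045)&(z<.07)&(np.abs(E[...,1])<110)&(E[...,0]<20)&(E[...,0]>-200)
q=np.argwhere(m)[:,::-1];w=plane(d,q,.058)[:,:2];e=((w-O)@np.c_[X,Y]*1e3).astype(np.float32)
print(len(q),cv2.minAreaRect(e),e.min(0),e.max(0))
shot("top","t2.png",(230,30,430,260),3)
E
```

```text
t: 7.65
tcp_pos: [0.5075, -0.0734, 0.0331]
eef_rot: [[0.08, 0.997, 0.006], [0.997, -0.08, -0.002], [-0.001, 0.006, -1.0]]
contact_force: [2.7, -1.5, 4.1]
grip_width: 0.078
t 7.65 riser mm [-142.3   -1.6   33.1] yaw tool y -4.59 F [ 2.7 -1.5  4.1] w 0.078 j7 [-29.  15.  38. 116. -11.  52.  10.]
tool shift mm [ 1.6 -7.7  1.1]
180 ((-87.90564727783203, -0.031219482421875), (148.1031494140625, 118.0259780883789), 89.88797760009766) [-146.79156   -74.180046] [-28.776463  74.124016]
```

View pics/t2.png

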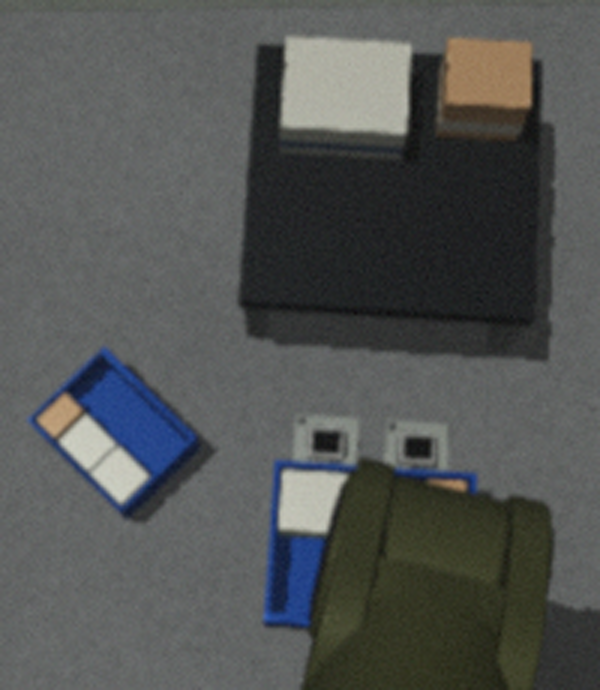

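The tray is square to the bay (centre y = 0.0, rotation ≈ 0.1°) with both stops sunk ahead of it at about (327,440) and (417,447) in the crop. The board is clear. I slide it in, about 169 mm to go.

```bash
python3 -m handwheel '[[[0,0,0.01,0,0],[0,0,0.02,0,0],[0,0,0.02,0,0],[0,0,0.02,0,0],[0,0,0.02,0,0],[0,0,0.015,0,0],[0,0,0.01,0,0],[0,0,0,0,0],[0,0,0,0,0]]]'
python3 loc.py 25 -1.6 32
```

```text
t: 8.65
tcp_pos: [0.6182, -0.081, 0.0331]
eef_rot: [[0.079, 0.997, -0.002], [0.997, -0.079, 0.001], [0.001, -0.002, -1.0]]
contact_force: [-3.9, -0.7, 12.3]
grip_width: 0.08
t 8.65 riser mm [-31.3  -0.5  33.1] yaw tool y -4.52 F [-3.9 -0.7 12.3] w 0.08 j7 [-23.  28.  35. 100. -19.  58.  15.]
tool shift mm [-1.1 56.3  1. ]
```

```bash
python3 -m handwheel '[[[0,0,0.012,-0.001,0],[0,-0.001,0.015,0,0],[0,0,0.012,0,0],[0,0,0.006,0,0],[0,0,0.004,0,0],[0,0,0,0,0],[0,0,0,0,0]]]'
python3 loc.py 25 0 32
```

```text
t: 9.35
tcp_pos: [0.6658, -0.0856, 0.0331]
eef_rot: [[0.079, 0.997, -0.004], [0.997, -0.079, 0.001], [0.001, -0.004, -1.0]]
contact_force: [-4.5, -0.2, 8.9]
grip_width: 0.083
t 9.35 riser mm [16.5 -1.3 33.1] yaw tool y -4.52 F [-4.5 -0.2  8.9] w 0.083 j7 [-20.  33.  34.  92. -21.  61.  15.]
tool shift mm [1.3 8.5 1.1]
```

Creeping to the back wall.

```bash
python3 -m handwheel '[[[0,0,0.003,0,0],[0,0,0.003,0,0],[0,0,0,0,0],[0,0,0,0,0]]]'; python3 loc.py
python3 -m handwheel '[[[0,0,0.002,0,0],[0,0,0.002,0,0],[0,0,0,0,0],[0,0,0,0,0]]]'; python3 loc.py
```

```text
t: 9.75
tcp_pos: [0.6714, -0.086, 0.0332]
eef_rot: [[0.079, 0.997, -0.005], [0.997, -0.079, 0.001], [0.001, -0.005, -1.0]]
contact_force: [-5.3, 0.5, 8.9]
grip_width: 0.082
t 9.75 riser mm [22.1 -1.3 33.2] yaw tool y -4.52 F [-5.3  0.5  8.9] w 0.082 j7 [-20.  34.  34.  91. -21.  61.  15.]
t: 10.15
tcp_pos: [0.6744, -0.0863, 0.0331]
eef_rot: [[0.079, 0.997, -0.007], [0.997, -0.079, 0.002], [0.001, -0.007, -1.0]]
contact_force: [-7.7, 0.7, 11.7]
grip_width: 0.08
t 10.15 riser mm [25.1 -1.4 33.1] yaw tool y -4.53 F [-7.7  0.7 11.7] w 0.08 j7 [-20.  34.  34.  91. -21.  62.  15.]
```

```bash
python3 -m handwheel '[[[0,0,0.002,0,0],[0,0,0,0,0],[0,0,0,0,0]]]'; python3 loc.py
python3 -m handwheel '[[[0,0,0.002,0,0],[0,0,0,0,0],[0,0,0,0,0]]]'; python3 loc.py
```

```text
t: 10.45
tcp_pos: [0.6744, -0.0863, 0.0332]
eef_rot: [[0.079, 0.997, -0.012], [0.997, -0.079, 0.003], [0.002, -0.012, -1.0]]
contact_force: [-13.5, 1.9, 15.9]
grip_width: 0.08
t 10.45 riser mm [25.1 -1.3 33.2] yaw tool y -4.53 F [-13.5   1.9  15.9] w 0.08 j7 [-20.  35.  34.  90. -21.  62.  15.]
t: 10.75
tcp_pos: [0.6744, -0.0864, 0.0332]
eef_rot: [[0.079, 0.997, -0.016], [0.997, -0.079, 0.004], [0.002, -0.016, -1.0]]
contact_force: [-20.2, 3.2, 19.9]
grip_width: 0.083
t 10.75 riser mm [25.1 -1.4 33.2] yaw tool y -4.54 F [-20.2   3.2  19.9] w 0.083 j7 [-20.  35.  34.  90. -21.  63.  15.]
```

Contact: position has stalled at x = 25.1 (25 expected) with force rising to 20 N. I relax, release and lift, then turn 90° for pressing.

```bash
python3 -m handwheel '[[[0,0,-0.004,0,0],[0,0,0,0,0],[0.3,0,0,0,0],[0.3,0,0,0,0],[0.3,0,0,0,0],[0.3,0,0,0,0],[0.3,0,0,-0.01,0],[0.3,0,0,-0.02,0],[0.3,0,0,-0.04,0],[0.3,0,0,-0.04,0]]]'
python3 -m handwheel '[[[0,0,-0.03,0,0],[0,0,0,0,-8.2],[0,0,0,0,-8.2],[0,0,0,0,-8.2],[0,0,0,0,-8.2],[0,0,0,0,-8.2],[0,0,0,0,-8.2],[0,0,0,0,-8.2],[0,0,0,0,-8.2],[0,0,0,0,-8.2],[0,0,0,0,-8.2],[0,0,0,0,-8]]]'
python3 -m handwheel '[[[0,0,0,0,0],[0,0,0,0,0]]]'
python3 - <<'E'
from h import *; from loc import *
rep([-2,36,40])
d=shot("wrist","w3.png");save(d,"w3.npz")
E
```

```text
t: 11.75
tcp_pos: [0.6777, -0.0863, 0.144]
eef_rot: [[0.078, 0.997, -0.001], [0.997, -0.078, -0.0], [-0.0, -0.001, -1.0]]
contact_force: [1.5, -0.0, 1.1]
grip_width: 0.299
t: 12.95
tcp_pos: [0.6484, -0.0842, 0.1436]
eef_rot: [[-0.997, 0.073, 0.001], [0.073, 0.997, -0.0], [-0.001, -0.0, -1.0]]
contact_force: [0.6, -0.0, -0.3]
grip_width: -0.003
t: 13.15
tcp_pos: [0.6484, -0.0842, 0.1434]
eef_rot: [[-0.997, 0.082, 0.001], [0.082, 0.997, 0.0], [-0.001, 0.0, -1.0]]
contact_force: [0.5, -0.1, 0.5]
grip_width: 0.001
t 13.15 riser mm [ -1.   -1.3 143.4] yaw tool y 85.32 F [ 0.5 -0.1  0.5] w 0.001 j7 [-12.  22.  21.  90.  -9.  69.  97.]
tool shift mm [  1.2  37.2 103.4]
```

View pics/w3.png

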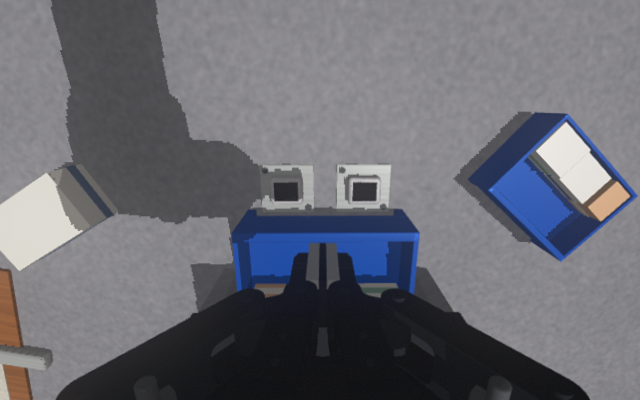

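The tray front edge (row ~212) is beyond the stop pads at (286,190) and (365,190). I measure both before pressing.

```bash
python3 - <<'E'
from h import *;from loc import O,X,Y
d=dict(np.load("w3.npz"))
for n,uv,z in(("sR",(286,190),.011),("sL",(365,190),.011),("frontL",(250,211),.058),("frontmid",(325,211),.058),("frontR",(402,211),.058)):
    p=plane(d,[uv],z)[0];q=deep(d,[uv])[0];e=p[:2]-O;print(n,p.round(4),q.round(4),"riser",np.round([e@X*1e3,e@Y*1e3],1))
E
```

```text
sR [ 0.6452 -0.1189  0.011 ] [ 0.6452 -0.1189  0.0109] riser [ -1.5 -36.1]
sL [ 0.651  -0.0469  0.011 ] [ 0.6509 -0.047   0.0112] riser [-1.3 36.1]
frontL [ 0.6472 -0.1418  0.058 ] [ 0.6656 -0.1572  0.0021] riser [  2.3 -58.8]
frontmid [ 0.6518 -0.084   0.058 ] [ 6.721e-01 -8.520e-02  1.000e-04] riser [ 2.4 -0.8]
frontR [ 0.6566 -0.0246  0.058 ] [ 0.6755 -0.0124  0.0074] riser [ 2.5 58.7]
```

Bench is visible right up to x ≈ 20 mm at the front face's foot, which matches a tray front at 21 mm (home). Pressing the left stop.

```bash
python3 -m handwheel '[[[0,0.003,0.019,0.03,0],[0,0,0.018,0.03,0],[0,0,0,0.03,0],[0,0,0,0.02,0],[0,0,0,0.01,0],[0,0,0,0,0],[0,0,0,0.01,0],[0,0,0,0.012,0],[0,0,0,0,0],[0,0,0,0,0]]]'; python3 loc.py
```

```text
t: 14.2
tcp_pos: [0.6504, -0.0472, 0.0041]
eef_rot: [[-0.997, 0.079, 0.005], [0.079, 0.997, 0.0], [-0.005, 0.001, -1.0]]
contact_force: [-1.6, 0.1, 12.1]
grip_width: -0.003
t 14.2 riser mm [-1.9 35.8  4.1] yaw tool y 85.49 F [-1.6  0.1 12.1] w -0.003 j7 [-13.  30.  19.  96. -11.  55.  96.]
```

```bash
python3 -m handwheel '[[[0,0,0,-0.02,0],[0,0,0,-0.04,0],[0,0,-0.024,-0.02,0],[0,0,-0.024,0,0],[0,0,-0.024,0,0],[0,0,0,0,0],[0,0,0,0.03,0],[0,0,0,0.03,0],[0,0,0,0,0],[0,0,0,0,0]]]'; python3 loc.py -2 -36 3.5
```

```text
t: 15.2
tcp_pos: [0.6425, -0.1179, 0.0208]
eef_rot: [[-0.997, 0.078, -0.001], [0.078, 0.997, 0.0], [0.001, 0.0, -1.0]]
contact_force: [-0.5, 0.6, 0.5]
grip_width: -0.001
t 15.2 riser mm [ -4.2 -35.3  20.8] yaw tool y 85.55 F [-0.5  0.6  0.5] w -0.001 j7 [ -8.  30.  20.  95. -12.  57. 102.]
tool shift mm [-2.2 -0.7 17.3]
```

```bash
python3 -m handwheel '[[[0,-0.002,-0.001,0.006,0],[0,0,0,0.008,0],[0,0,0,0.006,0],[0,0,0,0,0],[0,0,0,0,0]]]'; python3 loc.py -2 -36 3.5
```

```text
t: 15.7
tcp_pos: [0.647, -0.1201, 0.0041]
eef_rot: [[-0.997, 0.078, 0.005], [0.078, 0.997, -0.0], [-0.005, 0.0, -1.0]]
contact_force: [-1.8, -0.2, 12.6]
grip_width: 0.001
t 15.7 riser mm [  0.4 -37.2   4.1] yaw tool y 85.52 F [-1.8 -0.2 12.6] w 0.001 j7 [ -7.  31.  20.  95. -12.  56. 103.]
tool shift mm [2.4 1.2 0.5]
```

Lift, then back off towards the robot and up for a last look.

```bash
python3 -m handwheel '[[[0,0,0,-0.02,0],[0,0,0,-0.04,0],[0,0,0,-0.04,0],[0,0.03,0,-0.04,0],[0,0.04,0,-0.02,0],[0,0.04,0,0,0],[0,0.03,0,0,0],[0,0,0,0,0],[0,0,0,0,0],[0,0,0,0,0]]]'
python3 - <<'E'
from h import *; from loc import *
rep()
d=shot("wrist","w4.png");save(d,"w4.npz")
V,U=np.mgrid[0:400,0:640];P=deep(d,np.c_[U.ravel(),V.ravel()]);E=(P[:,:2]-O)@np.c_[X,Y]*1e3;z=P[:,2]*1e3
for y in(36,-36):
    m=(abs(E[:,1]-y)<6)&(abs(E[:,0])<6);print("stop",y,m.sum(),np.median(z[m]))
m=(abs(E[:,1])<80)&(E[:,0]<45)&(E[:,0]>5)&(z>50)&(z<65)
r=E[m];print("rim",m.sum(),[ (k,r[abs(r[:,1]-k)<8,0].min().round(1)) for k in(-60,-30,0,30,60) if (abs(r[:,1]-k)<8).any()],r[:,1].min(),r[:,1].max(),z[m].max())
shot("scene","s4.png",(220,120,560,380),2)
E
```

```text
t: 16.7
tcp_pos: [0.5059, -0.1087, 0.1611]
eef_rot: [[-0.997, 0.078, 0.001], [0.078, 0.997, -0.0], [-0.001, -0.0, -1.0]]
contact_force: [1.7, 0.2, 0.2]
grip_width: -0.002
t 16.7 riser mm [-141.1  -36.9  161.1] yaw tool y 85.54 F [1.7 0.2 0.2] w -0.002 j7 [-12.   5.  23. 108.  -2.  68.  97.]
stop 36 0 nan
stop -36 0 nan
rim 97 [(-30, np.float64(20.2)), (60, np.float64(18.9))] -44.6811502361759 73.61182407662795 56.770904180555995
  return _methods._mean(a, axis=axis, dtype=dtype,
  ret = ret.dtype.type(ret / rcount)
```

View pics/s4.png

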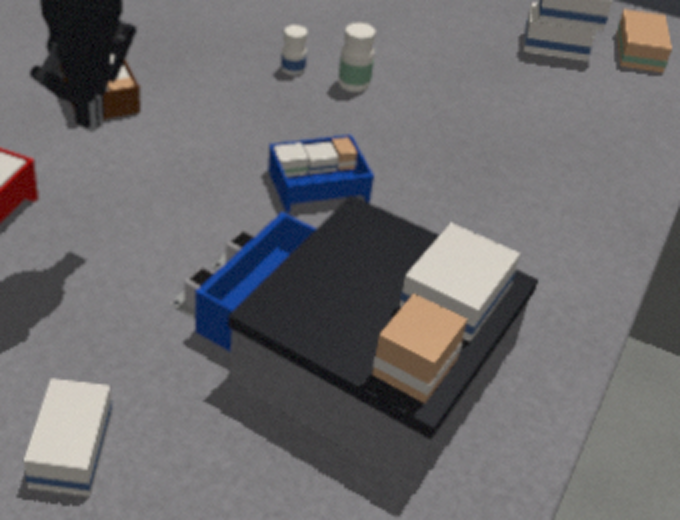

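The tray is in the bay under the board, with both stops standing in front at crop (240,240) and (200,280). Bottles and carton are where they were. I check the stop and rim heights from the top and scene cameras.

```bash
python3 - <<'E'
from h import *; from loc import *
V,U=np.mgrid[0:400,0:640]
for n in("top","scene"):
    d=imaging.camera(n);P=deep(d,np.c_[U.ravel(),V.ravel()]);E=(P[:,:2]-O)@np.c_[X,Y]*1e3;z=P[:,2]*1e3
    for y in(36,-36):
        m=(abs(E[:,1]-y)<9)&(abs(E[:,0])<9)&(z<100);print(n,"stop",y,m.sum(),np.median(z[m]) if m.any() else None)
    m=(abs(E[:,1])<85)&(E[:,0]<60)&(E[:,0]>15)&(z>48)&(z<68);r=E[m]
    if m.any(): print("rim x min per y",[(k,r[abs(r[:,1]-k)<12,0].min().round(1)) for k in(-60,-30,0,30,60) if (abs(r[:,1]-k)<12).any()],"y",r[:,1].min().round(1),r[:,1].max().round(1))
    if n=="top":
        d0=dict(np.load("top0.npz"));df=cv2.absdiff(d["image"],d0["image"]).max(2)
        for c in((162,200),(171,240),(466,175),(269,174),(398,312)): print(c,df[c[1]-15:c[1]+15,c[0]-15:c[0]+15].mean().round(1))
E
```

```text
top stop 36 61 32.300956099955094
top stop -36 60 32.643509371031556
rim x min per y [(-60, np.float64(20.7)), (-30, np.float64(20.9)), (0, np.float64(20.9)), (30, np.float64(21.0)), (60, np.float64(20.8))] y -74.1 75.3
(162, 200) 14.0
(171, 240) 13.0
(466, 175) 72.0
(269, 174) 15.0
(398, 312) 94.3
scene stop 36 39 33.49320302959813
scene stop -36 45 33.461216016105524
rim x min per y [(-60, np.float64(18.0)), (-30, np.float64(20.2)), (0, np.float64(19.1)), (30, np.float64(19.8)), (60, np.float64(20.2))] y -77.3 77.7
```

```bash
python3 -c "
from rig import ticket
print(ticket.job_done())"
```

```text
the job is handed in; nothing more can be done
None
```

The tray is home in the bay and locked in, with both stops standing up in front of it. I handed the job in at about 17 s.

**What I did:** I pressed the left stop, which started up, so that both were sunk. Both then read 10–11 mm in two cameras. I gripped the large blue tray by its front wall, squared it to the bay and slid it in until it stalled against the back wall. There the push rose to about 20 N sideways (28 N in all). I let go and pressed each stop fully once more to bring it up.

**Last checks:**
- **Stops:** both tops read 32–33 mm in the top and scene cameras (33 mm is up).
- **Tray:** its front edge is at 20.7–21.0 mm across its width in the top camera, where home is 21 mm. It is square and centred. The scene camera read 18–20 mm, which I put down to its coarser view.
- **Board:** I saw no sign of the tray touching it, but I did not measure the gap under it. The tray slid flat on its runners, so the nominal gap is 17 mm.
- **Bottles and carton:** they look unmoved in the last scene picture.

**One check that disagreed:** the top-camera before-and-after comparison changed strongly at the carton and the red tray. I put this down to the arm and its shadow. The scene picture shows the carton in its old place, but the red tray is mostly outside that crop, so I did not confirm it separately.

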